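# Build a kiln prop column on the kiln shelf

## Task

Build a prop column on the kiln shelf, centred on its round white patch: first the wide stepped foot, on it the tall round prop, then the short round prop, and the square cap on top, each seated flat over the spigot of the one below. After letting go of each piece, and before fetching the next, press down on its top with closed fingertips to feel that it lies flat (about 5 N; do this for the cap too). Set the pieces down rather than dropping them, and leave the jar, the cup and the wooden strip where they are.

Things in the scene. Friction and masses are not known exactly. Their poses are not given: they have to be found in the camera images.
- foot: Cream-coloured fired-clay kiln prop, loose, upright on the table. Stepped round foot: a flange 64 mm in diameter and 14 mm high, then a step 52 mm in diameter up to 20 mm height, its shoulder. On top a spigot 18 mm across, 7 mm high (27 mm in all). Flat underside. About 120 g. Origin: centre of its underside, z up.
- tall: Cream-coloured fired-clay kiln prop, loose, upright on the table. Plain round prop 48 mm in diameter, 45 mm high to its shoulder. On top a spigot 18 mm across, 7 mm high (52 mm in all). Socket in its underside, 28 mm across, 10 mm deep: fits loosely over the spigot below, to rest flat on the shoulder around it. About 140 g. Origin: centre of its underside, z up.
- short: Cream-coloured fired-clay kiln prop, loose, upright on the table. Plain round prop 40 mm in diameter, 26 mm high to its shoulder. On top a spigot 18 mm across, 7 mm high (33 mm in all). Socket in its underside, 28 mm across, 10 mm deep: fits loosely over the spigot below, to rest flat on the shoulder around it. About 60 g. Origin: centre of its underside, z up.
- cap: Cream-coloured fired-clay kiln prop, loose, upright on the table. Square plate 56 x 56 mm, 16 mm high, plain flat top without spigot. Socket in its underside, 28 mm across, 10 mm deep: fits loosely over the spigot below, to rest flat on the shoulder around it. About 90 g. Origin: centre of its underside, z up; its x and y axes are square to its sides.
- patch: Flat round white patch of kiln wash, 80 mm in diameter, painted on the kiln shelf towards one edge: the column's place. Origin: its centre, on the kiln shelf's top face (15 mm above the table).
- kiln_shelf: Fixed square slab of dark grey refractory, 200 x 200 mm and 15 mm thick, lying flat on the table, at the left or at the right of the props. Near the edge farthest from the patch (80 mm towards its own -x) a clay bar with three small white cones stands up to 45 mm above its top. Origin: centre of its underside; x and y square to its sides.
- jar: Bystander: small glass jar with a steel lid, 48 mm in diameter, 55 mm high, among the props. Origin: centre of its underside.
- cup: Bystander: open salmon-coloured cup, 54 mm in diameter at the rim, 50 mm high, among the props. Origin: centre of its underside.
- rib: Bystander: strip of brown wood 20 x 130 x 12 mm lying beyond the props. Origin: centre of its underside; long side along its y.
Things that resemble listed ones, but are neither listed nor needed, are in the scene too. What is shaped like the short but pink or turquoise is not meant.

How it is judged (in metres and radians):
On the way, in this order (a step that is already met when the one before it is completed fails the run):
1. the foot lies flat on the kiln shelf, on the white patch and is let go (horizontal distance between foot and patch below 0.01 m and z of foot in the frame of kiln_shelf between 0.0125 and 0.0175 m and angle between foot's own z axis and vertical below 0.06 rad and contact force between the fingers and foot below 0.1 N and linear speed of foot below 0.02 m/s), for 0.2 s.
2. the foot is pressed down from above with the fingers while it lies flat (over 2 N from the fingers, over 3.5 N on what it lies on) (horizontal distance between foot and patch below 0.01 m and z of foot in the frame of kiln_shelf between 0.0125 and 0.0175 m and angle between foot's own z axis and vertical below 0.06 rad and contact force between the fingers and foot above 2 N and contact force between foot and kiln_shelf above 3.5 N), for 0.1 s.
3. the tall prop lies flat on the foot and is let go (horizontal distance between tall and foot below 0.006 m and z of tall in the frame of foot between 0.0175 and 0.0225 m and angle between tall's own z axis and vertical below 0.06 rad and contact force between the fingers and tall below 0.1 N and linear speed of tall below 0.02 m/s), for 0.2 s.
4. the tall prop is pressed down from above with the fingers while it lies flat (over 2 N from the fingers, over 3.5 N on what it lies on) (horizontal distance between tall and foot below 0.006 m and z of tall in the frame of foot between 0.0175 and 0.0225 m and angle between tall's own z axis and vertical below 0.06 rad and contact force between the fingers and tall above 2 N and contact force between tall and foot above 3.5 N), for 0.1 s.
5. the short prop lies flat on the tall prop and is let go (horizontal distance between short and tall below 0.006 m and z of short in the frame of tall between 0.0425 and 0.0475 m and angle between short's own z axis and vertical below 0.06 rad and contact force between the fingers and short below 0.1 N and linear speed of short below 0.02 m/s), for 0.2 s.
6. the short prop is pressed down from above with the fingers while it lies flat (over 2 N from the fingers, over 3.5 N on what it lies on) (horizontal distance between short and tall below 0.006 m and z of short in the frame of tall between 0.0425 and 0.0475 m and angle between short's own z axis and vertical below 0.06 rad and contact force between the fingers and short above 2 N and contact force between short and tall above 3.5 N), for 0.1 s.
7. the square cap lies flat on the short prop and is let go (horizontal distance between cap and short below 0.006 m and z of cap in the frame of short between 0.0235 and 0.0285 m and angle between cap's own z axis and vertical below 0.06 rad and contact force between the fingers and cap below 0.1 N and linear speed of cap below 0.02 m/s), for 0.2 s.
8. the square cap is pressed down from above with the fingers while it lies flat (over 2 N from the fingers, over 3.5 N on what it lies on) (horizontal distance between cap and short below 0.006 m and z of cap in the frame of short between 0.0235 and 0.0285 m and angle between cap's own z axis and vertical below 0.06 rad and contact force between the fingers and cap above 2 N and contact force between cap and short above 3.5 N), for 0.1 s.
At the end, for the whole second after the job is handed in: Foot within 10 mm of the patch centre, flat on the kiln shelf; on it tall prop, short prop and square cap in that order, each within 6 mm of the centre of the one below, at its seated height within 2.5 mm, tilted under 0.06 rad; all let go and at rest (horizontal distance between foot and patch below 0.01 m and z of foot in the frame of kiln_shelf between 0.0125 and 0.0175 m and angle between each of foot, tall, short, cap's own z axis and vertical below 0.06 rad and linear speed of each of foot, tall, short, cap below 0.02 m/s and angular speed of each of foot, tall, short, cap below 0.2 rad/s and horizontal distance between tall and foot below 0.006 m and z of tall in the frame of foot between 0.0175 and 0.0225 m and horizontal distance between short and tall below 0.006 m and z of short in the frame of tall between 0.0425 and 0.0475 m and horizontal distance between cap and short below 0.006 m and z of cap in the frame of short between 0.0235 and 0.0285 m); the robot touches nothing.
It fails at once if the jar is moved more than 25 mm or tipped (distance of jar from where it was at the start of the episode above 0.025 m or angle between jar's own z axis and vertical above 0.5 rad).
It fails at once if the cup is moved more than 25 mm or tipped (distance of cup from where it was at the start of the episode above 0.025 m or angle between cup's own z axis and vertical above 0.5 rad).
It fails at once if the wooden strip is moved more than 25 mm or tipped (distance of rib from where it was at the start of the episode above 0.025 m or angle between rib's own z axis and vertical above 0.5 rad).
It fails at once if a prop piece is dropped (faster than 0.55 m/s, out of the fingers) ((linear speed of foot above 0.55 m/s and contact force between the fingers and foot below 0.05 N) or (linear speed of tall above 0.55 m/s and contact force between the fingers and tall below 0.05 N) or (linear speed of short above 0.55 m/s and contact force between the fingers and short below 0.05 N) or (linear speed of cap above 0.55 m/s and contact force between the fingers and cap below 0.05 N)).
It also fails if it takes over 133 s, if anything falls off the work surface, if the arm or the gripper's body presses on something with over 40 N, if the wrist force passes 120 N, or if a joint passes its speed limit or range.

## Robot

A 7-joint arm with a two-finger parallel gripper is mounted at the origin on the work surface. World frame = base frame: x ahead of the robot, y to its left, z up, the work surface at z = 0. Lengths are in mm, angles in rad, forces in N, time in s.
With the tool pointing down it reaches from about 400 to 900 mm from the base axis. Payload 5.5 kg.
Tool frame: the origin (TCP) lies between the finger pads; the fingertips stand 25 mm ahead of it and the grasp point (between the pads) lies 6 mm ahead of it; z points along the fingers, y is the direction in which the jaws open and shut (so a half turn about z gives the same grasp; the last joint's range is limited). The gripper opens to 85 mm and grips with 20 to 120 N. Pads are 22 mm wide; open, the fingers measure 114 mm over their backs; the gripper's body (76 mm by 85 mm) begins 54 mm behind the grasp point. The pads swing forward as they close: fully open they stand 13 mm farther back than shut.
Start: joints at [1.57, 0.501, -0.427, 1.55, 0.221, 1.138, -0.21], TCP at [169.521, -627.504, 256.31] pointing down, gripper open.
Joint ranges: [-2.88, 2.88], [-0.31, 2.03], [-1.54, 1.56], [0.2, 2.42], [-1.41, 4.55], [0.19, 2.02], [-2.57, 2.57]. Speed limits (rad/s): [2.57, 2.57, 3.14, 3.14, 3.14, 3.14, 3.14].

## Interface

Orientations are given as a unit quaternion [w, x, y, z].
In Python, from rig import ctrl, viewer gives the robot as it stands. The module is installed in compiled form; this text tells all that it offers.
- The arm moves only by the tool arm_command, never from a script. Its argument "steps" is a list of rows, each a list of 7 numbers: the shift along the tool's x, y, z in mm, then the turn, a rotation vector about the tool's x, y, z in degrees, then the opening in per cent of the stroke, from 0 (shut) to 100 (fully open). A call has 1 to 12 rows; each row is the pose to reach, as a shift and turn from the pose commanded when the call began, along the tool's axes at that moment; what a row does not reach only later rows make up. A row lasts 1/8 s, in which the tool goes at most 62.5 mm and 10.7 degrees, less where a joint would pass 70% of its speed; a pose out of reach is approached as far as the arm can. A call with a gripper value outside its range is refused whole. The fingers move at their own pace and stop on an object; "grip_force" is the grip in N (left out, the last holds). Time passes only in rows, so rows that repeat a pose let the fingers close. It gives the time, the measured TCP pose, the force and the opening at its end, in the units of the state.
- ctrl.state(): the state, without advancing time (a new reading comes with each control period).
- viewer.read_camera(name): name is "side" or "top" or "wrist"; returns the picture (384x512x3 uint8, red, green, blue); there is no depth.
- viewer.camera_info(name): a dict with "fx", "fy", "cx", "cy" (pixels), "R" (3x3) and "t" (3): a world point X has camera coordinates R X + t. Camera axes: x right, y down, z forward; pixel columns grow to the right and rows downward; lengths in mm; the calibration is good to about 2 mm. A picture is of the moment at which its call begins: read the wrist's pose just before it. camera_info takes no time and is no camera call; for the wrist camera it gives the pose at the moment of the call.
- ctrl.finish_job(): hands the job in, once; it reports no verdict.
Trained networks look in the newest picture that a camera, given by its name, has taken for a name from the list of things; names that differ only in an ending like _2 or _b are one class to them, and where a whole thing is asked for, a point or a joint stands for the part that bears it (a point fixed in the world has none). Each returns a list of dicts, best first, with "p" (0 to 1); they miss things now and then, are a little off and sometimes report something else, mostly with a low value. They report only what shows in the picture. A call takes as long as a camera call. They do not tell look-alikes from the thing itself.
- viewer.spot_in(camera, query): "xyz" ([x, y, z] in mm, in world coordinates, good to about 4 mm: the middle of the surface that is visible of it).
The state is a dict: "clock": time; "joint_pos": joint angles; "qd": joint speeds; "joint_efforts": joint torques, N m; "eef_pos": TCP position; "eef_rot": TCP orientation; "force": force on the tool from outside, world axes, zero at the start; "torque": the same for the moment, N m; "finger_gap": finger opening in mm.
Only numpy, scipy, OpenCV 4.12 (cv2) and the standard library are available. Lean on these libraries where they do the work, as an engineer would, in place of code of your own. Each camera call takes 0.05 s, during which the arm holds its last target. There are 200 camera calls.

## Working session

There is one attempt and no reset: what is moved stays moved. The work goes in short steps, Python scripts to look and compute and a tool call to move; the robot and the scene stay as the last step left them, time stands still between calls to the robot, and variables do not carry over. Pictures are saved under pics/ and viewed, about 12 in all and at most 16, crops included, and the job is handed in when it is done.

Besides the shell and the picture viewer there is one more tool, called by a JSON object that holds its "method" and its "body", one argument or row to a line. arm_command: Moves the arm, as the interface text tells. Its arguments: {"type":"object","properties":{"steps":{"type":"array"},"grip_force":{"type":"number"}},"required":["steps"]}

```bash
mkdir -p pics; cat > h.py <<'E'
import numpy as np, cv2
from rig import ctrl, viewer
from scipy.spatial.transform import Rotation as Ro
def save(cam,name,crop=None,scale=1):
    im=viewer.read_camera(cam)
    if crop: im=im[crop[1]:crop[3],crop[0]:crop[2]]
    if scale!=1: im=cv2.resize(im,None,fx=scale,fy=scale,interpolation=cv2.INTER_CUBIC)
    cv2.imwrite('pics/'+name,cv2.cvtColor(im,cv2.COLOR_RGB2BGR))
def proj(info,X):
    c=np.array(info['R'])@np.array(X,float)+np.array(info['t']).ravel()
    return np.array([info['fx']*c[0]/c[2]+info['cx'],info['fy']*c[1]/c[2]+info['cy']])
def unproj(info,u,v,z):
    R=np.array(info['R']);t=np.array(info['t']).ravel()
    d=R.T@np.array([(u-info['cx'])/info['fx'],(v-info['cy'])/info['fy'],1.]);o=-R.T@t
    return o+d*(z-o[2])/d[2]
def rot(s): 
    q=s['eef_rot'];return Ro.from_quat([q[1],q[2],q[3],q[0]])
def st():
    s=ctrl.state();R=rot(s).as_matrix()
    print('t',round(s['clock'],2),'pos',np.round(s['eef_pos'],1),'F',np.round(s['force'],1),'gap',round(s['finger_gap'],1),'j',np.round(s['joint_pos'],2))
    print('toolx',np.round(R[:,0],3),'y',np.round(R[:,1],3),'z',np.round(R[:,2],3))
    return s
E
python3 - <<'E'
from h import *
st()
a=viewer.read_camera('top');b=viewer.read_camera('side');
cv2.imwrite('pics/a.png',a[:,:,::-1]);cv2.imwrite('pics/b.png',b[:,:,::-1])
i=viewer.camera_info('top')
for n in ['foot','tall','short','cap','patch','kiln_shelf','jar','cup','rib']:
  for cam in ['top','side']:
    for d in viewer.spot_in(cam,n): print(n,cam,round(d['p'],2),np.round(d['xyz']),np.round(proj(viewer.camera_info(cam),d['xyz'])))
E
```

```text
t 0.0 pos [ 169.3 -626.9  255.3] F [0.2 0.9 0.5] gap 85.3 j [ 1.57  0.5  -0.43  1.55  0.22  1.14 -0.21]
toolx [0.965 0.261 0.   ] y [ 0.261 -0.965 -0.002] z [-0.     0.002 -1.   ]
foot top 0.76 [459. -60.  17.] [296. 244.]
foot side 0.63 [449. -72.  19.] [207. 225.]
tall top 0.71 [557. -69.  46.] [301. 192.]
tall side 0.72 [557. -89.  41.] [267. 213.]
tall side 0.38 [693. -86.  39.] [339. 202.]
short top 0.75 [349.  57.  26.] [233. 304.]
short top 0.72 [450.  57.  27.] [234. 249.]
short top 0.69 [400. 126.  28.] [197. 275.]
short side 0.82 [447.  48.  23.] [201. 190.]
short side 0.7 [401. 119.  22.] [178. 176.]
short side 0.54 [345.  48.  24.] [151. 196.]
cap top 0.96 [565.  68.  16.] [230. 190.]
cap top 0.44 [673.  74.  57.] [226. 130.]
cap side 0.95 [560.  53.  15.] [254. 185.]
cap side 0.26 [558. -89.  38.] [268. 214.]
patch top 0.67 [ 596. -306.   14.] [423. 174.]
patch side 0.59 [ 595. -307.   16.] [334. 317.]
kiln_shelf top 0.7 [ 546. -284.   16.] [413. 200.]
kiln_shelf side 0.61 [ 546. -320.   16.] [301. 333.]
kiln_shelf side 0.29 [450. -69.  18.] [208. 225.]
jar top 0.96 [672.  74.  56.] [226. 131.]
jar side 0.69 [675.  54.  34.] [305. 171.]
cup top 0.8 [704. -78.  30.] [305. 119.]
cup side 0.67 [694. -89.  38.] [340. 204.]
rib top 0.61 [789.  34.   8.] [249.  83.]
rib side 0.91 [787.  19.  16.] [359. 180.]
rib side 0.21 [559.  54.  15.] [253. 185.]
```

View pics/a.png

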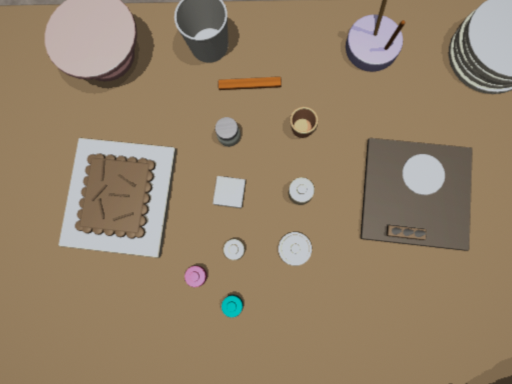

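View pics/b.png

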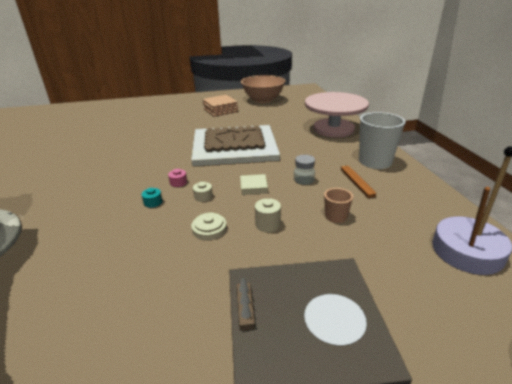

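Choices in the top view: the foot is at (295,249) and the tall prop at (301,190). The cream short is at (234,249); its look-alikes are pink at (195,276) and turquoise at (232,307). The square cap is at (229,192), the jar at (227,131), the cup at (304,122), the strip at (249,83) and the patch at (424,174). The white plate at (118,197) is only a distractor. I'll go over the patch first.

{"method": "arm_command", "body": {
  "steps": [
    [490,-205,0,0,0,15.1,100],
    [490,-205,0,0,0,15.1,100],
    [490,-205,0,0,0,15.1,100],
    [490,-205,0,0,0,15.1,100],
    [490,-205,0,0,0,15.1,100],
    [490,-205,0,0,0,15.1,100],
    [490,-205,0,0,0,15.1,100],
    [490,-205,0,0,0,15.1,100],
    [490,-205,0,0,0,15.1,100],
    [490,-205,0,0,0,15.1,100],
    [490,-205,0,0,0,15.1,100],
    [490,-205,0,0,0,15.1,100]
  ]
}}

```text
clock: 2.5
eef_pos: [587.7, -303.9, 256.2]
eef_rot: [0.0, 1.0, -0.001, -0.0]
force: [0.0, -0.8, 0.3]
finger_gap: 85.5
```

```bash
python3 - <<'E'
from h import *
st()
i=viewer.camera_info('wrist');save('wrist','w1.png')
R=np.array(i['R']);print('cam',-R.T@np.array(i['t']).ravel(),R[2],i['fx'])
print([(round(d['p'],2),np.round(d['xyz'],1)) for d in viewer.spot_in('wrist','patch')], proj(i,[596,-306,15]))
E
```

```text
t 2.5 pos [ 587.7 -303.9  256.2] F [ 0.  -0.8  0.3] gap 85.5 j [ 0.79  0.54 -0.5   1.52  0.27  1.16 -1.34]
toolx [ 1.    -0.003 -0.001] y [-0.003 -1.     0.001] z [-0.001 -0.001 -1.   ]
cam [ 665.30276447 -304.98745843  372.63148534] [-3.04195379e-01 -5.96211965e-04 -9.52609477e-01] 275.97264914854395
[(0.66, array([ 597.9, -304. ,   16.3]))] [253.06766697 161.83586241]
```

View pics/w1.png

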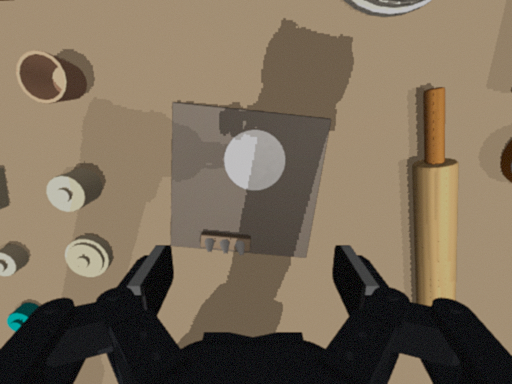

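The wrist view shows the patch at (255,160), the foot at (88,257), the tall prop at (68,193) and the short at (5,264). Next I'll write a rectified circle fitter.

```bash
cat >> h.py <<'E'
def ortho(im,info,x,y,z,half=60,s=0.5):
    "patch of plane z seen from above; rows: x decreasing, cols: y decreasing"
    n=int(2*half/s)
    src=np.float32([[0,0],[n,0],[n,n],[0,n]])
    w=[(x+half,y+half),(x+half,y-half),(x-half,y-half),(x-half,y+half)]
    dst=np.float32([proj(info,[a,b,z]) for a,b in w])
    H=cv2.getPerspectiveTransform(src,dst)
    return cv2.warpPerspective(im,H,(n,n),flags=cv2.INTER_LINEAR|cv2.WARP_INVERSE_MAP)
def circ(im,info,x,y,z,r,tol=2,name=None,half=None,s=0.5,win=14):
    half=half or r+25
    o=ortho(im,info,x,y,z,half,s); g=cv2.GaussianBlur(o,(0,0),2).astype(float)
    gx=cv2.Sobel(g,cv2.CV_64F,1,0);gy=cv2.Sobel(g,cv2.CV_64F,0,1)
    a=np.linspace(0,2*np.pi,180,endpoint=False);ca,sa=np.cos(a),np.sin(a)
    best=[]
    for rr in np.arange(r-tol,r+tol+.1,.5):
        for dx in np.arange(-win,win+.1,.5):
            for dy in np.arange(-win,win+.1,.5):
                u=np.rint((half+dy+rr*ca)/s).astype(int);v=np.rint((half+dx+rr*sa)/s).astype(int)
                if u.min()<0 or v.min()<0 or u.max()>=o.shape[1] or v.max()>=o.shape[0]: continue
                d=gx[v,u]*ca[:,None]+gy[v,u]*sa[:,None]
                best.append((np.minimum(np.abs(d).max(1),60).mean(),rr,x-dx,y-dy))
    best.sort(reverse=True); b=best[0]
    if name:
        k=o.copy();cv2.circle(k,(int((half-(b[3]-y))/s),int((half-(b[2]-x))/s)),int(b[1]/s),(255,0,0),1)
        cv2.imwrite('pics/'+name,k[:,:,::-1])
    return np.round(b,1)
E
python3 - <<'E'
from h import *
i=viewer.camera_info('wrist');im=viewer.read_camera('wrist')
print('patch',circ(im,i,598,-304,15,40,name='p_patch.png'))
print('foot',circ(im,i,459,-62,14,32,name='p_foot.png'))
print('tall',circ(im,i,557,-71,45,24,name='p_tall.png'))
i=viewer.camera_info('top');im=viewer.read_camera('top')
print('top patch',circ(im,i,598,-304,15,40))
print('top foot',circ(im,i,459,-62,14,32))
print('top tall',circ(im,i,557,-71,45,24))
print('top short',circ(im,i,450,56,26,20))
a=[cv2.resize(cv2.imread(f'pics/p_{n}.png'),(260,260)) for n in('patch','foot','tall')]
cv2.imwrite('pics/c1.png',np.hstack(a))
E
```

```text
patch [  60.    40.5  597.5 -307. ]
foot [ 58.2  31.5 453.  -60. ]
tall [ 59.7  23.  562.  -72. ]
top patch [  60.    41.   597.5 -305.5]
top foot [ 60.  32. 452. -57.]
top tall [ 60.  24. 561. -68.]
top short [ 60.   20.  450.   58.5]
```

View pics/c1.png

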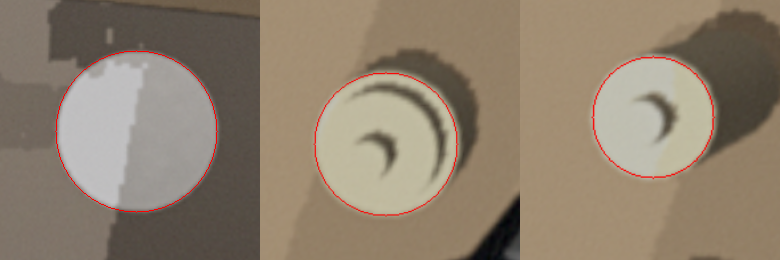

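The fits are clean. Going over the foot.

{"method": "arm_command", "body": {
  "steps": [
    [-135,-244,40,0,0,0,100],
    [-135,-244,40,0,0,0,100],
    [-135,-244,40,0,0,0,100],
    [-135,-244,40,0,0,0,100],
    [-135,-244,40,0,0,0,100],
    [-135,-244,40,0,0,0,100],
    [-135,-244,40,0,0,0,100]
  ]
}}

```text
clock: 3.58
eef_pos: [454.7, -58.9, 216.8]
eef_rot: [0.0, 1.0, -0.0, 0.001]
force: [-0.5, -1.0, 0.0]
finger_gap: 85.4
```

```bash
python3 - <<'E'
from h import *
st()
i=viewer.camera_info('wrist');im=viewer.read_camera('wrist');save('wrist','w2.png')
print('foot',circ(im,i,453,-60,14,32))
print('tall',circ(im,i,561,-71,45,24))
print('short',circ(im,i,450,58,26,20))
E
```

```text
t 3.58 pos [454.7 -58.9 216.8] F [-0.5 -1.   0. ] gap 85.4 j [ 0.64  0.23 -0.64  2.05  0.17  0.91 -1.66]
toolx [ 1.    -0.001  0.001] y [-0.001 -1.     0.001] z [ 0.001 -0.001 -1.   ]
foot [ 60.   32.  452.5 -59.5]
tall [ 59.5  23.  561.  -70.5]
short [ 60.   19.5 450.5  56. ]
```

View pics/w2.png

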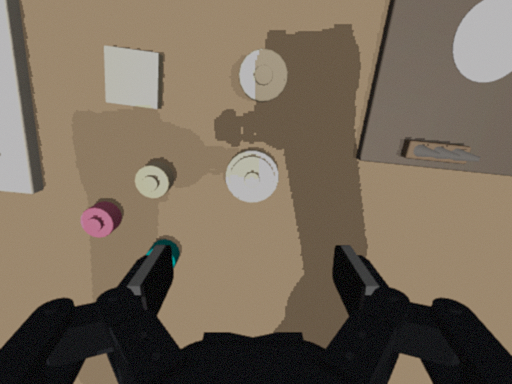

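{"method": "arm_command", "body": {
  "steps": [
    [-2,0.5,60,0,0,0,100],
    [-2,0.5,120,0,0,0,100],
    [-2,0.5,165,0,0,0,100],
    [-2,0.5,185,0,0,0,100],
    [-2,0.5,196,0,0,0,100],
    [-2,0.5,196,0,0,0,100],
    [-2,0.5,196,0,0,0,65],
    [-2,0.5,196,0,0,0,65],
    [-2,0.5,196,0,0,0,65],
    [-2,0.5,196,0,0,0,65],
    [-2,0.5,196,0,0,0,65],
    [-2,0.5,196,0,0,0,65]
  ],
  "grip_force": 40
}}

```text
clock: 5.18
eef_pos: [453.1, -58.7, 21.6]
eef_rot: [0.0, 1.0, 0.0, 0.001]
force: [-1.9, 0.3, 6.7]
finger_gap: 62.3
```

```bash
python3 - <<'E'
from h import *
st()
save('wrist','w3.png')
E
```

```text
t 5.17 pos [453.1 -58.7  21.6] F [-1.9  0.3  6.7] gap 62.3 j [ 0.44  0.58 -0.44  2.16  0.5   0.5  -1.95]
toolx [1.    0.    0.002] y [ 0.    -1.     0.001] z [ 0.002 -0.001 -1.   ]
```

View pics/w3.png

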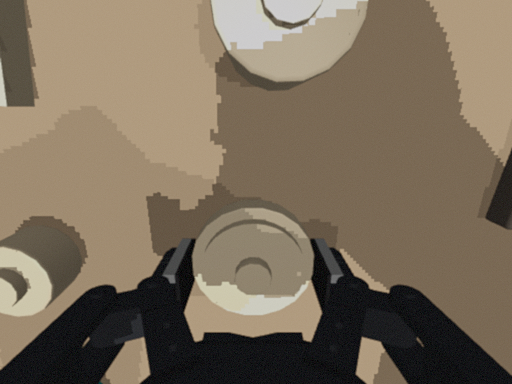

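The foot is held at its flange. Lift and check.

{"method": "arm_command", "body": {
  "steps": [
    [0,0,-10,0,0,0,65],
    [0,0,-30,0,0,0,65],
    [0,0,-60,0,0,0,65],
    [0,0,-90,0,0,0,65],
    [0,0,-90,0,0,0,65]
  ]
}}

```text
clock: 5.85
eef_pos: [453.8, -58.7, 112.8]
eef_rot: [0.001, 1.0, -0.0, 0.003]
force: [0.4, 0.1, -0.7]
finger_gap: 62.1
```

```bash
python3 - <<'E'
from h import *
s=st();p=s['eef_pos']
i=viewer.camera_info('wrist');im=viewer.read_camera('wrist')
for z in (p[2]-12,p[2]-7,p[2]-3):
  print('foot',z,circ(im,i,p[0],p[1],z,32,name='f%d.png'%z))
cv2.imwrite('pics/w4.png',np.hstack([im[:,:,::-1][150:,100:400]]))
E
```

```text
t 5.85 pos [453.8 -58.7 112.8] F [ 0.4  0.1 -0.7] gap 62.1 j [ 0.57  0.4  -0.58  2.13  0.35  0.69 -1.82]
toolx [ 1.    -0.     0.005] y [-0.    -1.     0.001] z [ 0.005 -0.001 -1.   ]
foot 100.76643080641269 [ 56.7  32.  451.3 -59.7]
foot 105.76643080641269 [ 57.1  31.  454.3 -60.2]
foot 109.76643080641269 [ 56.9  30.  456.8 -59.7]
```

View pics/w4.png

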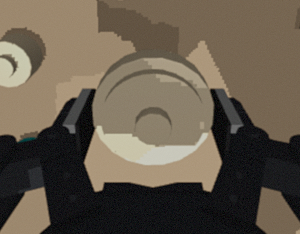

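{"method": "arm_command", "body": {
  "steps": [
    [30,52,0,0,0,0,65],
    [60,103,0,0,0,0,65],
    [90,154,0,0,0,0,65],
    [120,206,0,0,0,0,65],
    [144.5,247.5,0,0,0,0,65],
    [144.5,247.5,0,0,0,0,65],
    [144.5,247.5,40,0,0,0,65],
    [144.5,247.5,62,0,0,0,65],
    [144.5,247.5,68,0,0,0,65],
    [144.5,247.5,70,0,0,0,65],
    [144.5,247.5,70,0,0,0,65]
  ]
}}

```text
clock: 7.28
eef_pos: [597.4, -305.9, 41.4]
eef_rot: [0.0, 1.0, 0.0, 0.001]
force: [0.6, -0.3, -1.3]
finger_gap: 62.4
```

```bash
python3 - <<'E'
from h import *
s=st();p=s['eef_pos']
i=viewer.camera_info('wrist');im=viewer.read_camera('wrist')
print('foot',circ(im,i,p[0],p[1],32,32,name='f2.png',half=60))
print('foot top cam',circ(viewer.read_camera('top'),viewer.camera_info('top'),p[0],p[1],32,32,half=60))
E
```

```text
t 7.28 pos [ 597.4 -305.9   41.4] F [ 0.6 -0.3 -1.3] gap 62.4 j [ 0.74  0.8  -0.45  1.62  0.44  0.82 -1.46]
toolx [1.    0.    0.002] y [ 0.    -1.     0.001] z [ 0.002 -0.001 -1.   ]
foot [  58.9   31.5  596.4 -307.4]
foot top cam [  36.4   30.5  585.4 -305.9]
```

{"method": "arm_command", "body": {
  "steps": [
    [1,0,2,0,0,0,65],
    [1,0,3.5,0,0,0,65],
    [1,0,4.5,0,0,0,65],
    [1,0,5.5,0,0,0,65],
    [1,0,5.5,0,0,0,65]
  ]
}}

```text
clock: 8.0
eef_pos: [597.8, -305.9, 36.7]
eef_rot: [0.0, 1.0, 0.0, 0.0]
force: [-4.7, 1.5, 11.9]
finger_gap: 62.3
```

{"method": "arm_command", "body": {
  "steps": [
    [1,0,-0.5,0,0,0,100],
    [1,0,-0.5,0,0,0,100],
    [1,0,-0.5,0,0,0,100],
    [1,0,-0.5,0,0,0,100],
    [1,0,-10,0,0,0,100],
    [1,0,-50,0,0,0,100],
    [1,0,-100,0,0,0,0],
    [1,0,-150,0,0,0,0],
    [1,0,-150,0,0,0,0],
    [1,0,-150,0,0,0,0]
  ]
}}

```text
clock: 9.25
eef_pos: [598.4, -305.9, 185.3]
eef_rot: [0.0, 1.0, 0.0, 0.0]
force: [-0.3, 0.5, -0.1]
finger_gap: 12.3
```

```bash
python3 - <<'E'
from h import *
s=st()
i=viewer.camera_info('wrist');im=viewer.read_camera('wrist')
print('foot',circ(im,i,597.5,-307,29,32,name='f3.png'))
print('patch',circ(im,i,597.5,-307,15,40))
cv2.imwrite('pics/w5.png',im[:,:,::-1])
E
```

```text
t 9.25 pos [ 598.4 -305.9  185.3] F [-0.3  0.5 -0.1] gap 12.3 j [ 0.79  0.63 -0.53  1.55  0.35  1.06 -1.39]
toolx [1. 0. 0.] y [ 0.    -1.     0.001] z [ 0.    -0.001 -1.   ]
foot [  45.1   34.   597.5 -305. ]
patch [  60.    41.   597.5 -307.5]
```

View pics/w5.png

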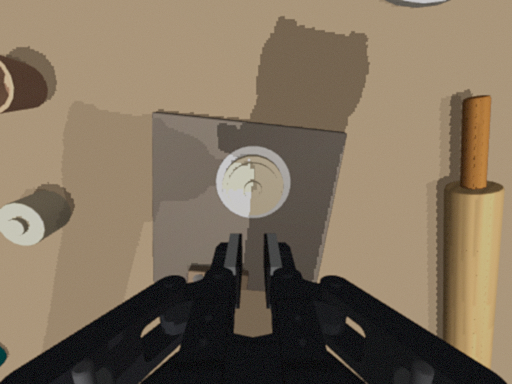

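The foot sits concentric in the patch at (252,184). Pressing on its spigot with the fingers shut.

{"method": "arm_command", "body": {
  "steps": [
    [-1,0,50,0,0,0,0],
    [-1,0,90,0,0,0,0],
    [-1,0,108,0,0,0,0],
    [-1,0,114,0,0,0,0],
    [-1,0,116.5,0,0,0,0],
    [-1,0,116.5,0,0,0,0]
  ]
}}

```text
clock: 10.05
eef_pos: [598.6, -306.2, 69.7]
eef_rot: [0.0, 1.0, 0.0, 0.001]
force: [0.5, 0.7, -0.3]
finger_gap: 0.0
```

```bash
python3 - <<'E'
from h import *
s=st()
E
```

```text
t 10.05 pos [ 598.6 -306.2   69.7] F [ 0.5  0.7 -0.3] gap 0.0 j [ 0.76  0.77 -0.47  1.61  0.42  0.87 -1.45]
toolx [1.    0.    0.002] y [ 0.    -1.     0.001] z [ 0.002 -0.001 -1.   ]
```

{"method": "arm_command", "body": {
  "steps": [
    [0,0,1,0,0,0,0],
    [0,0,2,0,0,0,0],
    [0,0,2.5,0,0,0,0],
    [0,0,3,0,0,0,0],
    [0,0,3,0,0,0,0]
  ]
}}

```text
clock: 10.68
eef_pos: [598.1, -306.1, 67.2]
eef_rot: [0.001, 1.0, 0.0, 0.0]
force: [-3.4, 0.5, 10.0]
finger_gap: 0.3
```

The press reads 10 N with contact at the expected height. On to the tall prop.

{"method": "arm_command", "body": {
  "steps": [
    [0,0,0,0,0,0,0],
    [0,0,-20,0,0,0,0],
    [0,0,-80,0,0,0,100],
    [-10,-60,-130,0,0,0,100],
    [-37,-235,-130,0,0,0,100],
    [-37,-235,-130,0,0,0,100],
    [-37,-235,-130,0,0,0,100],
    [-37,-235,-130,0,0,0,100],
    [-37,-235,-130,0,0,0,100]
  ]
}}

```text
clock: 11.8
eef_pos: [561.0, -70.8, 196.4]
eef_rot: [0.001, 1.0, 0.001, 0.001]
force: [0.2, -0.3, 1.2]
finger_gap: 85.5
```

```bash
python3 - <<'E'
from h import *
s=st();
i=viewer.camera_info('wrist');im=viewer.read_camera('wrist')
print('tall',circ(im,i,561,-70.5,45,24,name='f4.png'))
print('spigot',circ(im,i,561,-70.5,52,9,tol=1,win=8))
print('foot step',circ(im,i,597.5,-306,35,26,tol=1,win=8),circ(im,i,597.5,-306,29,32,tol=1,win=8))
i=viewer.camera_info('top');im=viewer.read_camera('top')
print('foot step top',circ(im,i,597.5,-306,35,26,tol=1,win=8),circ(im,i,597.5,-306,29,32,tol=1,win=8))
E
```

```text
t 11.8 pos [561.  -70.8 196.4] F [ 0.2 -0.3  1.2] gap 85.5 j [ 0.55  0.45 -0.61  1.82  0.31  0.96 -1.75]
toolx [1.    0.002 0.001] y [ 0.002 -1.     0.001] z [ 0.001 -0.001 -1.   ]
tall [ 60.   23.  562.5 -70.5]
spigot [ 35.    8.  566.  -70.5]
foot step [  47.9   26.   597.5 -307.5] [  52.    32.5  597.  -306. ]
foot step top [   1.7   25.   604.  -308. ] [   1.9   33.   591.5 -298. ]
```

```bash
python3 - <<'E'
from h import *
i=viewer.camera_info('wrist');im=viewer.read_camera('wrist')
def mark(z,r,c):
    o=cv2.resize(ortho(im,i,562,-70.5,z,45,.25),(360,360))
    cv2.circle(o,(int((45-(c[1]+70.5))*4),int((45-(c[0]-562))*4)),int(r*4),(255,0,0),1);return o
for r in(23,23.5,24): print(circ(im,i,562,-70.5,45,r,tol=0))
cv2.imwrite('pics/c2.png',np.hstack([mark(45,24,(562,-70.5)),mark(52,9,(562,-70.5))])[:,:,::-1])
E
```

```text
[ 60.   23.  562.5 -70.5]
[ 59.9  23.5 562.  -70.5]
[ 57.2  24.  562.  -70.5]
```

View pics/c2.png

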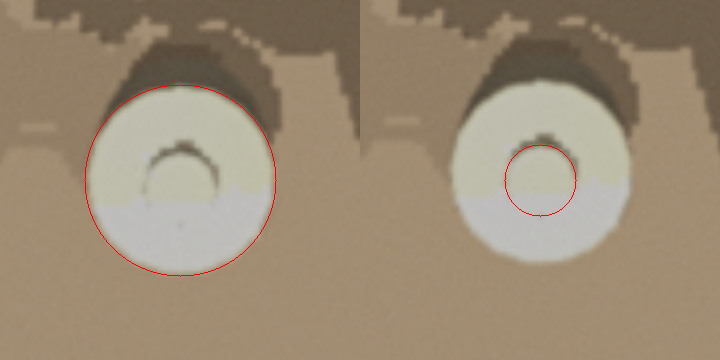

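The tall prop fits at (562,-70.5), with the spigot concentric. Grasping it.

{"method": "arm_command", "body": {
  "steps": [
    [1,-0.3,60,0,0,0,100],
    [1,-0.3,110,0,0,0,100],
    [1,-0.3,150,0,0,0,100],
    [1,-0.3,166,0,0,0,100],
    [1,-0.3,166,0,0,0,100],
    [1,-0.3,166,0,0,0,45],
    [1,-0.3,166,0,0,0,45],
    [1,-0.3,166,0,0,0,45],
    [1,-0.3,166,0,0,0,45],
    [1,-0.3,166,0,0,0,45],
    [1,-0.3,166,0,0,0,45],
    [1,-0.3,166,0,0,0,45]
  ]
}}

```text
clock: 13.45
eef_pos: [562.9, -70.7, 31.1]
eef_rot: [0.0, 1.0, 0.0, 0.001]
force: [-0.4, -1.4, 7.8]
finger_gap: 47.3
```

```bash
python3 - <<'E'
from h import *
s=st()
i=viewer.camera_info('wrist');im=viewer.read_camera('wrist')
print(circ(im,i,562,-70.5,45,24,tol=1),circ(im,i,562,-70.5,52,9,tol=0))
E
```

```text
t 13.45 pos [562.9 -70.7  31.1] F [-0.4 -1.4  7.8] gap 47.3 j [ 0.45  0.69 -0.48  1.89  0.49  0.67 -1.9 ]
toolx [1.    0.    0.003] y [ 0.    -1.     0.001] z [ 0.003 -0.001 -1.   ]
[ 56.6  23.  563.  -72. ] [ 38.9   9.  555.  -56.5]
```

{"method": "arm_command", "body": {
  "steps": [
    [0,0,-20,0,0,0,45],
    [0,0,-60,0,0,0,45],
    [0,0,-85,0,0,0,45],
    [8,58,-85,0,0,0,45],
    [17,116,-85,0,0,0,45],
    [25,174,-85,0,0,0,45],
    [33,222,-85,0,0,0,45],
    [35,236,-85,0,0,0,45],
    [35,236,-85,0,0,0,45],
    [35,236,-60,0,0,0,45],
    [35,236,-50,0,0,0,45],
    [35,236,-50,0,0,0,45]
  ]
}}

```text
clock: 15.0
eef_pos: [596.2, -304.4, 78.7]
eef_rot: [-0.001, 1.0, 0.001, -0.001]
force: [-0.5, -0.2, -1.5]
finger_gap: 47.3
```

```bash
python3 - <<'E'
from h import *
s=st();p=s['eef_pos']
i=viewer.camera_info('wrist');im=viewer.read_camera('wrist')
print(circ(im,i,p[0],p[1],p[2]+14,24,tol=1))
im=viewer.read_camera('side')
cv2.imwrite('pics/s1.png',cv2.resize(im[230:370,260:420],None,fx=4,fy=4,interpolation=2)[:,:,::-1])
cv2.imwrite('pics/w6.png',viewer.read_camera('wrist')[:,:,::-1])
E
```

```text
t 15.0 pos [ 596.2 -304.4   78.7] F [-0.5 -0.2 -1.5] gap 47.3 j [ 0.77  0.76 -0.49  1.61  0.43  0.89 -1.45]
toolx [ 1.     0.003 -0.002] y [ 0.003 -1.    -0.002] z [-0.002  0.002 -1.   ]
[  60.    23.5  595.7 -305.4]
```

View pics/s1.png

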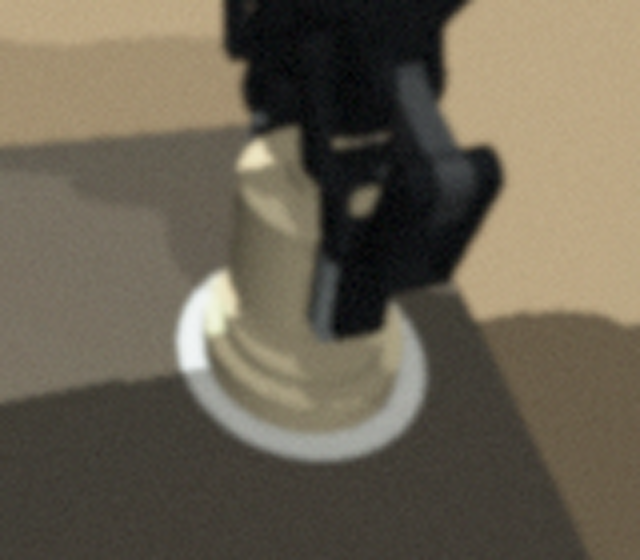

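The side view shows the tall prop just above the foot, well aligned. A 1.5 mm correction, then lower.

{"method": "arm_command", "body": {
  "steps": [
    [1.5,1.5,0,0,0,0,45],
    [1.5,1.5,5,0,0,0,45],
    [1.5,1.5,9,0,0,0,45],
    [1.5,1.5,11,0,0,0,45],
    [1.5,1.5,12,0,0,0,45],
    [1.5,1.5,12,0,0,0,45]
  ]
}}

```text
clock: 15.9
eef_pos: [598.1, -307.9, 67.2]
eef_rot: [-0.0, 1.0, 0.0, -0.0]
force: [0.5, -0.7, -1.4]
finger_gap: 47.0
```

{"method": "arm_command", "body": {
  "steps": [
    [-0.5,-0.5,0.7,0,0,0,45],
    [-0.5,-0.5,1.2,0,0,0,45],
    [-0.5,-0.5,1.7,0,0,0,45],
    [-0.5,-0.5,1.7,0,0,0,45]
  ]
}}

```text
clock: 16.4
eef_pos: [597.6, -307.5, 66.2]
eef_rot: [0.0, 1.0, 0.0, -0.0]
force: [-2.6, 0.9, 4.9]
finger_gap: 47.2
```

```bash
python3 - <<'E'
from h import *
s=st();p=s['eef_pos']
i=viewer.camera_info('wrist');im=viewer.read_camera('wrist')
print(circ(im,i,597,-307,80,24,tol=1))
print('flange',circ(im,i,597,-307,29,32,tol=1,win=6))
E
```

```text
t 16.4 pos [ 597.6 -307.5   66.2] F [-2.6  0.9  4.9] gap 47.2 j [ 0.77  0.78 -0.48  1.61  0.44  0.87 -1.46]
toolx [ 1.  0. -0.] y [ 0. -1.  0.] z [-0. -0. -1.]
[  59.9   23.5  597.5 -308.5]
flange [  41.5   31.   601.  -307.5]
```

{"method": "arm_command", "body": {
  "steps": [
    [0,0,-0.3,0,0,0,100],
    [0,0,-0.3,0,0,0,100],
    [0,0,-0.3,0,0,0,100],
    [0,0,-0.3,0,0,0,100],
    [0,0,-20,0,0,0,100],
    [0,0,-70,0,0,0,100],
    [0,0,-130,0,0,0,0],
    [0,0,-150,0,0,0,0],
    [0,0,-150,0,0,0,0]
  ]
}}

```text
clock: 17.58
eef_pos: [598.7, -308.0, 218.5]
eef_rot: [0.001, 1.0, 0.0, 0.002]
force: [0.1, -0.3, -0.5]
finger_gap: 32.2
```

```bash
cat >> h.py <<'E'
def marks(im,i,c,items,half=45,px=260):
    out=[]
    for z,r,(x,y) in items:
        o=cv2.resize(ortho(im,i,c[0],c[1],z,half,.25),(px,px));k=px/2/half
        cv2.circle(o,(int((half-(y-c[1]))*k),int((half-(x-c[0]))*k)),int(r*k),(255,0,0),1);out.append(o)
    return np.hstack(out)[:,:,::-1]
E
python3 - <<'E'
from h import *
s=st()
i=viewer.camera_info('wrist');im=viewer.read_camera('wrist')
t=circ(im,i,597,-307,80,24,tol=1);f=circ(im,i,597,-307,29,32,tol=1,win=6);p=circ(im,i,597,-307,15,40,tol=1,win=6)
print(t,f,p)
cv2.imwrite('pics/c3.png',marks(im,i,(597,-307),[(80,24,t[2:]),(29,32,f[2:]),(15,40,p[2:])]))
E
```

```text
t 17.57 pos [ 598.7 -308.   218.5] F [ 0.1 -0.3 -0.5] gap 32.2 j [ 0.82  0.6  -0.56  1.52  0.34  1.11 -1.39]
toolx [1.    0.    0.004] y [ 0.    -1.     0.002] z [ 0.004 -0.002 -1.   ]
[  52.6   23.5  597.  -307.5] [  32.6   33.   602.  -301. ] [  48.6   40.5  596.5 -307.5]
```

View pics/c3.png

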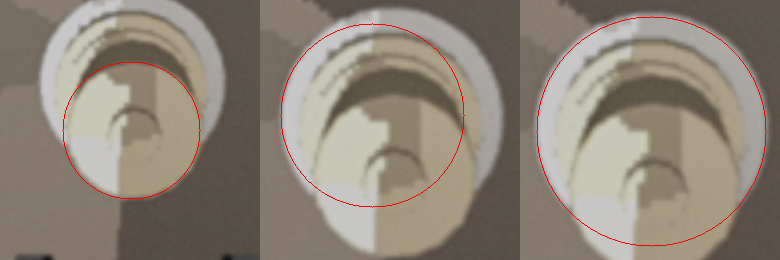

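The tall prop is seated at (597,-307.5), concentric with the patch; the flange fit failed because the prop hides the flange edge. Pressing.

{"method": "arm_command", "body": {
  "steps": [
    [-1,0,50,0,0,0,0],
    [-1,0,90,0,0,0,0],
    [-1,0,101,0,0,0,0],
    [-1,0,104,0,0,0,0],
    [-1,0,105,0,0,0,0],
    [-1,0,106,0,0,0,0],
    [-1,0,106.5,0,0,0,0],
    [-1,0,106.5,0,0,0,0]
  ]
}}

```text
clock: 18.62
eef_pos: [595.7, -307.2, 113.4]
eef_rot: [0.001, 1.0, 0.0, -0.001]
force: [-12.6, 4.2, 33.7]
finger_gap: 0.3
```

{"method": "arm_command", "body": {
  "steps": [
    [0,0,-1.5,0,0,0,0],
    [0,0,-1.5,0,0,0,0],
    [0,0,-1.5,0,0,0,0]
  ]
}}

```text
clock: 19.0
eef_pos: [595.4, -307.1, 113.4]
eef_rot: [0.0, 1.0, 0.0, -0.002]
force: [-11.0, 3.5, 25.7]
finger_gap: -0.1
```

```bash
python3 - <<'E'
from h import *
for _ in range(4):
  s=st(); viewer.read_camera('wrist')
E
```

```text
t 19.0 pos [ 595.4 -307.1  113.4] F [-11.    3.5  25.7] gap -0.1 j [ 0.79  0.71 -0.51  1.59  0.41  0.94 -1.44]
toolx [ 1.     0.    -0.003] y [ 0. -1.  0.] z [-0.003 -0.    -1.   ]
t 19.05 pos [ 595.4 -307.1  113.4] F [-10.7   4.   25.7] gap 0.0 j [ 0.79  0.71 -0.51  1.59  0.41  0.94 -1.44]
toolx [ 1.     0.    -0.003] y [ 0. -1.  0.] z [-0.003 -0.    -1.   ]
t 19.1 pos [ 595.4 -307.1  113.4] F [-11.    4.1  25.2] gap 0.1 j [ 0.79  0.71 -0.51  1.59  0.41  0.94 -1.44]
toolx [ 1.     0.    -0.003] y [ 0. -1.  0.] z [-0.003 -0.    -1.   ]
t 19.15 pos [ 595.4 -307.1  113.4] F [-10.5   3.4  24.8] gap 0.1 j [ 0.79  0.71 -0.51  1.59  0.41  0.94 -1.44]
toolx [ 1.     0.    -0.003] y [ 0. -1.  0.] z [-0.003 -0.    -1.   ]
```

{"method": "arm_command", "body": {
  "steps": [
    [0,0,-2,0,0,0,0],
    [0,0,-3.5,0,0,0,0],
    [0,0,-3.5,0,0,0,0]
  ]
}}

```text
clock: 19.58
eef_pos: [596.1, -307.3, 113.4]
eef_rot: [-0.0, 1.0, 0.0, -0.001]
force: [-0.5, -1.2, -0.0]
finger_gap: 0.2
```

```bash
python3 - <<'E'
from h import *
s=st(); save('side','s2.png',(260,230,420,370),3)
E
```

```text
t 19.57 pos [ 596.1 -307.3  113.4] F [-0.5 -1.2 -0. ] gap 0.2 j [ 0.79  0.72 -0.51  1.59  0.41  0.94 -1.43]
toolx [ 1.     0.    -0.001] y [ 0.    -1.    -0.001] z [-0.001  0.001 -1.   ]
```

View pics/s2.png

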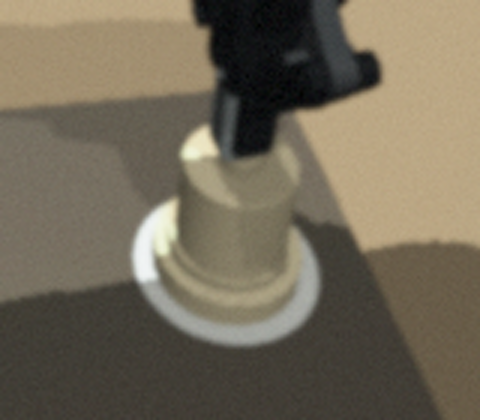

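The tall prop stands straight and seated. Next is the cream short.

{"method": "arm_command", "body": {
  "steps": [
    [0,0,-40,0,0,0,0],
    [0,0,-100,0,0,0,100],
    [-146,-364,-100,0,0,0,100],
    [-146,-364,-100,0,0,0,100],
    [-146,-364,-100,0,0,0,100],
    [-146,-364,-100,0,0,0,100],
    [-146,-364,-100,0,0,0,100],
    [-146,-364,-100,0,0,0,100],
    [-146,-364,-100,0,0,0,100],
    [-146,-364,-100,0,0,0,100],
    [-146,-364,-100,0,0,0,100]
  ]
}}

```text
clock: 21.0
eef_pos: [451.2, 54.8, 213.9]
eef_rot: [0.0, 1.0, -0.001, -0.0]
force: [-0.0, -0.5, 0.1]
finger_gap: 85.5
```

```bash
python3 - <<'E'
from h import *
s=st()
i=viewer.camera_info('wrist');im=viewer.read_camera('wrist')
t=circ(im,i,450.5,56.5,26,20,tol=1);print(t)
cam=i
# cap: rect fit at z=16
o=ortho(im,i,566,70,16,60,.25);hsv=cv2.cvtColor(o,cv2.COLOR_RGB2HSV)
m=((hsv[:,:,1]<70)&(hsv[:,:,2]>120)).astype(np.uint8)
n,l,stt,c=cv2.connectedComponentsWithStats(m);k=1+np.argmax(stt[1:,4])
r=cv2.minAreaRect(np.argwhere(l==k)[:,::-1].astype(np.float32));print(r,'cap',566+60-r[0][1]*.25,70+60-r[0][0]*.25,np.array(r[1])*.25)
k=marks(im,i,(450.5,56.5),[(26,20,t[2:])],px=300)
cv2.polylines(o,[cv2.boxPoints(r).astype(int)],True,(255,0,0),1)
cv2.imwrite('pics/c4.png',np.hstack([k,cv2.resize(o,(300,300))[:,:,::-1]]))
E
```

```text
t 21.0 pos [451.2  54.8 213.9] F [-0.  -0.5  0.1] gap 85.5 j [ 0.49  0.25 -0.76  2.06  0.21  0.92 -1.95]
toolx [ 1.    -0.002 -0.   ] y [-0.002 -1.     0.   ] z [-0. -0. -1.]
[ 60.   19.5 451.   56.5]
((241.70733642578125, 255.97947692871094), (231.80084228515625, 234.12432861328125), 7.266953945159912) cap 562.0051307678223 69.57316589355469 [57.95021057 58.53108215]
```

View pics/c4.png

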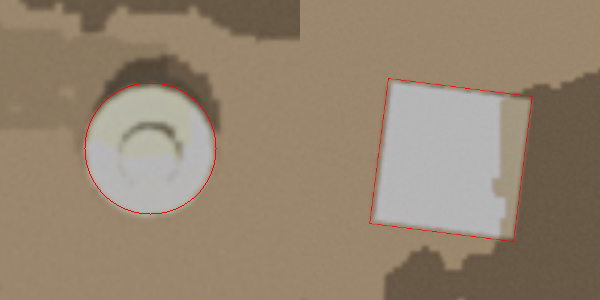

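{"method": "arm_command", "body": {
  "steps": [
    [0,-1.7,60,0,0,0,100],
    [0,-1.7,120,0,0,0,100],
    [0,-1.7,165,0,0,0,100],
    [0,-1.7,182,0,0,0,100],
    [0,-1.7,189,0,0,0,100],
    [0,-1.7,189,0,0,0,35],
    [0,-1.7,189,0,0,0,35],
    [0,-1.7,189,0,0,0,35],
    [0,-1.7,189,0,0,0,35],
    [0,-1.7,189,0,0,0,35],
    [0,-1.7,189,0,0,0,35],
    [0,-1.7,189,0,0,0,35]
  ]
}}

```text
clock: 22.55
eef_pos: [451.7, 58.1, 26.6]
eef_rot: [0.0, 1.0, 0.0, 0.001]
force: [-1.0, -0.3, 7.5]
finger_gap: 38.7
```

```bash
python3 - <<'E'
from h import *
s=st()
i=viewer.camera_info('wrist');im=viewer.read_camera('wrist')
print(circ(im,i,451,56.5,26,20,tol=1))
E
```

```text
t 22.55 pos [451.7  58.1  26.6] F [-1.  -0.3  7.5] gap 38.7 j [ 0.26  0.58 -0.53  2.16  0.58  0.53 -2.28]
toolx [1.    0.    0.003] y [ 0.    -1.     0.001] z [ 0.003 -0.001 -1.   ]
[ 57.9  19.  451.   57. ]
```

{"method": "arm_command", "body": {
  "steps": [
    [0,0,-30,0,0,0,35],
    [0,0,-80,0,0,0,35],
    [0,0,-115,0,0,0,35],
    [22,-0.0,-115,0,0,0,35],
    [45,60,-115,0,0,0,35],
    [70,120,-115,0,0,0,35],
    [95,180,-115,0,0,0,35],
    [115,235,-115,0,0,0,35],
    [130,290,-115,0,0,0,35],
    [142,340,-115,0,0,0,35],
    [146,364.5,-115,0,0,0,35],
    [146,364.5,-115,0,0,0,35]
  ]
}}

```text
clock: 24.1
eef_pos: [595.8, -309.7, 140.3]
eef_rot: [0.001, 1.0, -0.002, 0.0]
force: [-0.2, 0.3, -2.0]
finger_gap: 38.8
```

```bash
python3 - <<'E'
from h import *
s=st();p=s['eef_pos']
i=viewer.camera_info('wrist');im=viewer.read_camera('wrist')
print(circ(im,i,p[0],p[1],p[2]-.6,20,tol=1))
print('tall',circ(im,i,597,-307.5,80,24,tol=0,win=6))
E
```

```text
t 24.1 pos [ 595.8 -309.7  140.3] F [-0.2  0.3 -2. ] gap 38.8 j [ 0.83  0.7  -0.58  1.58  0.43  1.   -1.45]
toolx [ 1.    -0.005  0.   ] y [-0.005 -1.     0.001] z [ 0.    -0.001 -1.   ]
[  57.8   19.   595.3 -310.7]
tall [  35.4   24.   597.5 -308.5]
```

{"method": "arm_command", "body": {
  "steps": [
    [2,-3,0,0,0,0.2,35],
    [2,-3,10,0,0,0.2,35],
    [2,-3,19,0,0,0.2,35],
    [2,-3,21,0,0,0.2,35],
    [2,-3,21,0,0,0.2,35]
  ]
}}

```text
clock: 24.78
eef_pos: [598.4, -303.1, 118.6]
eef_rot: [-0.0, 1.0, -0.002, -0.0]
force: [0.4, -0.5, -0.7]
finger_gap: 39.0
```

```bash
python3 - <<'E'
from h import *
s=st();p=s['eef_pos']
i=viewer.camera_info('wrist');im=viewer.read_camera('wrist')
t=circ(im,i,p[0],p[1],p[2]-.6,20,tol=1);print(t)
cv2.imwrite('pics/c5.png',marks(im,i,(597,-307.5),[(p[2]-.6,20,t[2:]),(80,24,(597,-307.5))],px=300))
E
```

```text
t 24.77 pos [ 598.4 -303.1  118.6] F [ 0.4 -0.5 -0.7] gap 39.0 j [ 0.82  0.72 -0.57  1.59  0.45  0.96 -1.47]
toolx [ 1.    -0.003 -0.001] y [-0.003 -1.    -0.   ] z [-0.001  0.    -1.   ]
[  60.    19.5  597.4 -304.1]
```

View pics/c5.png

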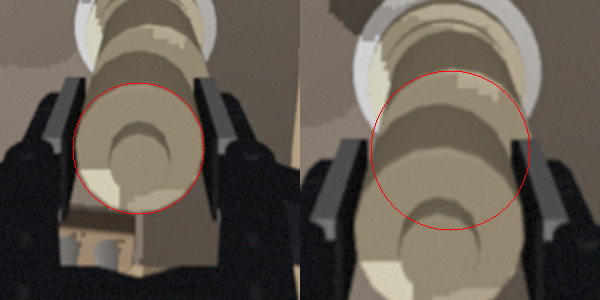

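Two pictures are left. I'll correct y by 3.4 mm, settle and re-measure.

{"method": "arm_command", "body": {
  "steps": [
    [-0.3,3.4,0,0,0,0,35],
    [-0.3,3.4,0,0,0,0,35],
    [-0.3,3.4,0,0,0,0,35],
    [-0.3,3.4,0,0,0,0,35]
  ]
}}

```text
clock: 25.32
eef_pos: [598.4, -306.7, 119.2]
eef_rot: [0.0, 1.0, -0.002, 0.0]
force: [0.0, 0.3, -0.8]
finger_gap: 38.6
```

```bash
python3 - <<'E'
from h import *
s=st();p=s['eef_pos']
for _ in range(2):
  i=viewer.camera_info('wrist');im=viewer.read_camera('wrist')
  print(ctrl.state()['eef_pos'],circ(im,i,p[0],p[1],p[2]-.6,20,tol=1))
E
```

```text
t 25.32 pos [ 598.4 -306.7  119.2] F [ 0.   0.3 -0.8] gap 38.6 j [ 0.82  0.72 -0.57  1.59  0.45  0.96 -1.47]
toolx [ 1.    -0.003  0.   ] y [-0.003 -1.     0.   ] z [ 0. -0. -1.]
[ 598.30702537 -306.6594542   119.18328786] [  60.    19.   597.9 -307.7]
[ 598.31147227 -306.66177945  119.1714706 ] [  60.    19.   597.9 -307.7]
```

{"method": "arm_command", "body": {
  "steps": [
    [-0.7,0,5,0,0,0,35],
    [-0.7,0,8,0,0,0,35],
    [-0.7,0,10,0,0,0,35],
    [-0.7,0,11,0,0,0,35],
    [-0.7,0,12,0,0,0,35],
    [-0.7,0,12,0,0,0,35]
  ]
}}

```text
clock: 26.18
eef_pos: [597.6, -306.7, 107.1]
eef_rot: [-0.0, 1.0, -0.002, 0.0]
force: [0.8, -0.7, -0.7]
finger_gap: 38.8
```

{"method": "arm_command", "body": {
  "steps": [
    [0,0,0.7,0,0,0,35],
    [0,0,1.2,0,0,0,35],
    [0,0,1.7,0,0,0,35],
    [0,0,1.7,0,0,0,35]
  ]
}}

```text
clock: 26.68
eef_pos: [597.8, -306.8, 106.7]
eef_rot: [0.0, 1.0, -0.002, 0.0]
force: [-3.6, 0.2, 6.8]
finger_gap: 38.8
```

Seated at the predicted height. Releasing.

{"method": "arm_command", "body": {
  "steps": [
    [0,0,-0.5,0,0,0,100],
    [0,0,-0.5,0,0,0,100],
    [0,0,-0.5,0,0,0,100],
    [0,0,-0.5,0,0,0,100],
    [0,0,-20,0,0,0,100],
    [0,0,-70,0,0,0,100],
    [0,0,-120,0,0,0,0],
    [0,0,-120,0,0,0,0],
    [0,0,-120,0,0,0,0]
  ]
}}

```text
clock: 27.8
eef_pos: [597.6, -306.9, 226.5]
eef_rot: [0.001, 1.0, -0.002, 0.0]
force: [0.3, 1.2, -0.6]
finger_gap: 32.3
```

```bash
python3 - <<'E'
from h import *
s=st()
i=viewer.camera_info('wrist');im=viewer.read_camera('wrist')
for z,r in((106,20),(113,9),(80,24),(15,40)): print(z,circ(im,i,597,-307.5,z,r,tol=1,win=6))
E
```

```text
t 27.8 pos [ 597.6 -306.9  226.5] F [ 0.3  1.2 -0.6] gap 32.3 j [ 0.85  0.61 -0.62  1.51  0.38  1.14 -1.41]
toolx [ 1.    -0.003  0.001] y [-0.003 -1.     0.001] z [ 0.001 -0.001 -1.   ]
106 [  55.1   19.   596.5 -308. ]
113 [  35.5   10.   591.  -313.5]
80 [  51.8   23.   591.  -308. ]
15 [  50.7   40.5  598.  -308. ]
```

{"method": "arm_command", "body": {
  "steps": [
    [-0.5,0.5,50,0,0,0,0],
    [-0.5,0.5,75,0,0,0,0],
    [-0.5,0.5,83,0,0,0,0],
    [-0.5,0.5,85.5,0,0,0,0],
    [-0.5,0.5,86,0,0,0,0],
    [-0.5,0.5,86,0,0,0,0]
  ]
}}

```text
clock: 28.6
eef_pos: [597.8, -307.4, 140.6]
eef_rot: [0.0, 1.0, -0.002, 0.001]
force: [0.0, 0.2, 0.1]
finger_gap: -0.1
```

{"method": "arm_command", "body": {
  "steps": [
    [0,0,1,0,0,0,0],
    [0,0,1.7,0,0,0,0],
    [0,0,2.4,0,0,0,0],
    [0,0,2.4,0,0,0,0]
  ]
}}

```text
clock: 29.1
eef_pos: [597.4, -307.4, 138.2]
eef_rot: [0.0, 1.0, -0.002, 0.0]
force: [-0.6, -0.1, 6.2]
finger_gap: 0.0
```

The short prop is pressed with 6.2 N at the right height. On to the cap.

{"method": "arm_command", "body": {
  "steps": [
    [0,0,2.4,0,0,0,0],
    [0,0,-30,0,0,0,0],
    [0,0,-75,0,0,0,100],
    [-36.5,-377,-75,0,0,7.3,100],
    [-36.5,-377,-75,0,0,7.3,100],
    [-36.5,-377,-75,0,0,7.3,100],
    [-36.5,-377,-75,0,0,7.3,100],
    [-36.5,-377,-75,0,0,7.3,100],
    [-36.5,-377,-75,0,0,7.3,100],
    [-36.5,-377,-75,0,0,7.3,100],
    [-36.5,-377,-75,0,0,7.3,100],
    [-36.5,-377,-75,0,0,7.3,100]
  ]
}}

```text
clock: 30.6
eef_pos: [562.1, 67.7, 211.8]
eef_rot: [0.001, 0.998, -0.067, -0.0]
force: [0.7, -0.3, -0.8]
finger_gap: 85.7
```

```bash
cat >> h.py <<'E'
def rect(im,i,x,y,z,half=50,sat=70,val=120):
    o=ortho(im,i,x,y,z,half,.25);hsv=cv2.cvtColor(o,cv2.COLOR_RGB2HSV)
    m=((hsv[:,:,1]<sat)&(hsv[:,:,2]>val)).astype(np.uint8)
    n,l,stt,c=cv2.connectedComponentsWithStats(m);k=1+np.argmax(stt[1:,4])
    r=cv2.minAreaRect(np.argwhere(l==k)[:,::-1].astype(np.float32))
    return np.round([x+half-r[0][1]*.25,y+half-r[0][0]*.25,r[1][0]*.25,r[1][1]*.25,r[2]],1)
E
python3 - <<'E'
from h import *
s=st()
i=viewer.camera_info('wrist');im=viewer.read_camera('wrist')
print(rect(im,i,562,69.6,16),rect(im,i,562,69.6,16,sat=60,val=130))
E
```

```text
t 30.6 pos [562.1  67.7 211.8] F [ 0.7 -0.3 -0.8] gap 85.7 j [ 0.37  0.45 -0.69  1.8   0.34  1.01 -2.16]
toolx [ 0.991 -0.133 -0.   ] y [-0.133 -0.991  0.001] z [-0.    -0.001 -1.   ]
[562.2  69.   59.   59.    7.6] [562.1  69.1  58.2  57.7   7.4]
```

{"method": "arm_command", "body": {
  "steps": [
    [-0.2,-1.4,60,0,0,0,100],
    [-0.2,-1.4,120,0,0,0,100],
    [-0.2,-1.4,165,0,0,0,100],
    [-0.2,-1.4,182,0,0,0,100],
    [-0.2,-1.4,188.5,0,0,0,100],
    [-0.2,-1.4,188.5,0,0,0,100],
    [-0.2,-1.4,188.5,0,0,0,52],
    [-0.2,-1.4,188.5,0,0,0,52],
    [-0.2,-1.4,188.5,0,0,0,52],
    [-0.2,-1.4,188.5,0,0,0,52],
    [-0.2,-1.4,188.5,0,0,0,52],
    [-0.2,-1.4,188.5,0,0,0,52]
  ]
}}

```text
clock: 32.15
eef_pos: [563.0, 71.4, 25.1]
eef_rot: [0.0, 0.998, -0.065, 0.001]
force: [-1.1, -0.1, 6.3]
finger_gap: 54.7
```

```bash
python3 - <<'E'
from h import *
s=st();p=s['eef_pos']
i=viewer.camera_info('wrist');im=viewer.read_camera('wrist')
print(rect(im,i,p[0],p[1],16,sat=60,val=130))
E
```

```text
t 32.15 pos [563.   71.4  25.1] F [-1.1 -0.1  6.3] gap 54.7 j [ 0.24  0.72 -0.53  1.89  0.56  0.68 -2.33]
toolx [ 0.991 -0.13   0.003] y [-0.13  -0.991 -0.   ] z [ 0.003 -0.    -1.   ]
[562.8  70.1  56.3  56.3   7.7]
```

{"method": "arm_command", "body": {
  "steps": [
    [0,0,-40,0,0,0,52],
    [0,0,-95,0,0,0,52],
    [0,0,-140,0,0,0,52],
    [13,55,-140,0,0,0,52],
    [26,112,-140,0,0,0,52],
    [39,169,-140,0,0,0,52],
    [51,226,-140,0,0,0,52],
    [63,283,-140,0,0,0,52],
    [74,330,-140,0,0,0,52],
    [83,370,-140,0,0,0,52],
    [83,370,-140,0,0,0,52],
    [83,370,-140,0,0,0,52]
  ]
}}

```text
clock: 33.7
eef_pos: [595.8, -305.4, 163.6]
eef_rot: [-0.0, 0.998, -0.065, 0.0]
force: [-0.4, 0.2, -0.9]
finger_gap: 54.9
```

{"method": "arm_command", "body": {
  "steps": [
    [0,0,12,0,0,0,52],
    [0,0,20,0,0,0,52],
    [0,0,22,0,0,0,52],
    [0,0,22,0,0,0,52],
    [0,0,22,0,0,0,52]
  ]
}}

```text
clock: 34.33
eef_pos: [596.2, -306.3, 141.8]
eef_rot: [0.0, 0.998, -0.065, 0.0]
force: [-0.2, -0.6, -1.8]
finger_gap: 54.9
```

```bash
python3 - <<'E'
from h import *
s=st();p=s['eef_pos']
i=viewer.camera_info('wrist');im=viewer.read_camera('wrist')
print(rect(im,i,p[0],p[1],p[2]-9,half=40,sat=60,val=110))
cv2.imwrite('pics/w8.png',im[:,:,::-1])
E
```

```text
t 34.33 pos [ 596.2 -306.3  141.8] F [-0.2 -0.6 -1.8] gap 54.9 j [ 0.83  0.69 -0.58  1.58  0.43  1.   -1.58]
toolx [ 0.991 -0.13   0.001] y [-0.13  -0.991  0.   ] z [ 0.001 -0.    -1.   ]
[ 596.3 -302.5   72.2   79.7   -0. ]
```

View pics/w8.png

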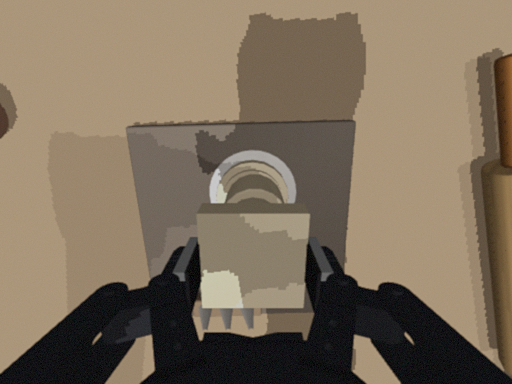

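The cap is held level, with the column right under it around (253,190). Lowering it slowly.

{"method": "arm_command", "body": {
  "steps": [
    [0.7,0.2,3,0,0,0,52],
    [0.7,0.2,6,0,0,0,52],
    [0.7,0.2,8,0,0,0,52],
    [0.7,0.2,9.5,0,0,0,52],
    [0.7,0.2,10.5,0,0,0,52],
    [0.7,0.2,10.5,0,0,0,52]
  ]
}}

```text
clock: 35.12
eef_pos: [596.7, -306.6, 131.2]
eef_rot: [0.0, 0.998, -0.065, 0.0]
force: [0.5, 0.0, 0.4]
finger_gap: 54.9
```

{"method": "arm_command", "body": {
  "steps": [
    [0,0,0.6,0,0,0,52],
    [0,0,1.1,0,0,0,52],
    [0,0,1.1,0,0,0,52]
  ]
}}

```text
clock: 35.5
eef_pos: [596.9, -306.6, 131.2]
eef_rot: [0.0, 0.998, -0.065, 0.0]
force: [-2.0, 1.7, 7.1]
finger_gap: 55.0
```

Seated at the predicted height with contact. Release, rise and shut.

{"method": "arm_command", "body": {
  "steps": [
    [0,0,0,0,0,0,100],
    [0,0,0,0,0,0,100],
    [0,0,0,0,0,0,100],
    [0,0,0,0,0,0,100],
    [0,0,-20,0,0,0,100],
    [0,0,-70,0,0,0,100],
    [0,0,-100,0,0,0,0],
    [0,0,-100,0,0,0,0],
    [0,0,-100,0,0,0,0],
    [0,0,-100,0,0,0,0]
  ]
}}

```text
clock: 36.75
eef_pos: [595.7, -306.4, 228.8]
eef_rot: [-0.0, 0.998, -0.065, -0.001]
force: [0.0, -0.6, -0.7]
finger_gap: 12.4
```

```bash
python3 - <<'E'
from h import *
s=st()
i=viewer.camera_info('wrist');im=viewer.read_camera('wrist')
print(rect(im,i,597,-308,122,half=35,sat=70,val=130),circ(im,i,597,-308,15,40,tol=1,win=6))
E
```

```text
t 36.75 pos [ 595.7 -306.4  228.8] F [ 0.  -0.6 -0.7] gap 12.4 j [ 0.85  0.6  -0.62  1.51  0.37  1.14 -1.54]
toolx [ 0.991 -0.13  -0.002] y [-0.13  -0.991 -0.001] z [-0.002  0.001 -1.   ]
[ 596.2 -307.    57.5   57.3    7.7] [  34.   41.  597. -308.]
```

{"method": "arm_command", "body": {
  "steps": [
    [0.5,0,40,0,0,0,0],
    [0.5,0,70,0,0,0,0],
    [0.5,0,77,0,0,0,0],
    [0.5,0,79,0,0,0,0],
    [0.5,0,79,0,0,0,0]
  ]
}}

```text
clock: 37.42
eef_pos: [597.9, -306.9, 152.1]
eef_rot: [0.0, 0.998, -0.065, 0.001]
force: [-0.3, -0.8, 0.4]
finger_gap: 0.1
```

{"method": "arm_command", "body": {
  "steps": [
    [-1,0,2.5,0,0,0,0],
    [-1,0,4,0,0,0,0],
    [-1,0,5,0,0,0,0],
    [-1,0,5,0,0,0,0]
  ]
}}

```text
clock: 37.92
eef_pos: [596.4, -306.8, 147.2]
eef_rot: [0.0, 0.998, -0.065, 0.0]
force: [-1.1, 0.1, 4.9]
finger_gap: 0.1
```

{"method": "arm_command", "body": {
  "steps": [
    [0,0,0.5,0,0,0,0],
    [0,0,0.5,0,0,0,0],
    [0,0,0.5,0,0,0,0]
  ]
}}

```text
clock: 38.3
eef_pos: [596.5, -306.8, 147.2]
eef_rot: [0.001, 0.998, -0.065, 0.001]
force: [-3.4, 0.9, 8.7]
finger_gap: 0.3
```

{"method": "arm_command", "body": {
  "steps": [
    [0,0,-10,0,0,0,0],
    [0,0,-50,0,0,0,0],
    [0,0,-90,0,0,0,0],
    [-50,0,-120,0,0,0,0],
    [-80,0,-120,0,0,0,0],
    [-80,0,-120,0,0,0,0]
  ]
}}

```text
clock: 39.05
eef_pos: [514.9, -296.8, 266.4]
eef_rot: [0.001, 0.998, -0.066, -0.0]
force: [-0.3, -0.5, -0.2]
finger_gap: 0.3
```

```bash
python3 - <<'E'
from h import *
s=st()
i=viewer.camera_info('wrist');im=viewer.read_camera('wrist')
print(rect(im,i,597,-308,122,half=35,sat=70,val=130))
b=viewer.read_camera('side')[200:370,240:430]
cv2.imwrite('pics/fin.png',np.hstack([cv2.resize(b,(380,340)),cv2.resize(im,(410,340))])[:,:,::-1])
E
```

```text
t 39.05 pos [ 514.9 -296.8  266.4] F [-0.3 -0.5 -0.2] gap 0.3 j [ 0.98  0.43 -0.66  1.68  0.29  1.13 -1.47]
toolx [ 0.991 -0.132 -0.   ] y [-0.132 -0.991  0.002] z [-0.001 -0.002 -1.   ]
[ 593.7 -306.9   57.6   63.8    7.8]
```

View pics/fin.png

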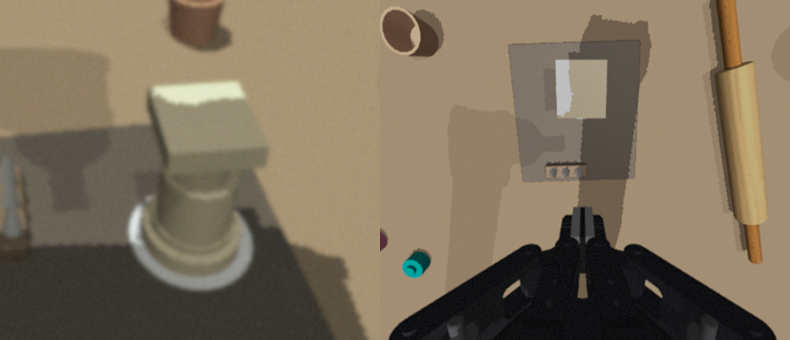

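The column stands upright with the cap level and the arm clear of it. Handing in.

```bash
python3 -c "
from rig import ctrl
print(ctrl.finish_job())"
```

```text
the job is handed in; nothing more can be done
None
```

I built the column on the patch in order: foot, tall prop, cream short prop, cap. Each piece was set down with light contact, let go and pressed with shut fingertips before I fetched the next. The job is handed in at about 39 s; it reported no verdict.

- **Seating:** Each piece met the one below within about 0.3 mm of the expected height. The centres I measured were within 1–2 mm of each other and of the patch centre. The last picture shows the column upright, the cap level and the arm clear.
- **Press forces:** The foot was pressed with 10 N, the short prop with 6 N and the cap with 5 to 9 N. The tall prop briefly got about 34 N because I overshot, so I backed off. A side view afterwards showed it straight and still seated.
- **Checks that disagreed:**
  - When I pressed the tall prop, its top read about 1.2 mm high. The pieces placed on it later read at the correct height.
  - Some edge fits were wrong because pieces hid each other: the foot's flange, the tall prop's rim and the spigots. I did not use those.
  - The last cap fit, taken from an oblique view, came out stretched (57.6 x 63.8 mm, about 3 mm off in x). The fit from above, just before pressing, gave 57.5 x 57.3 mm at (596.2, -307.0).
- **Jar, cup and strip:** The moves were planned to stay clear of them, and I saw no contact. I did not measure their positions again at the end.

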